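# Clamp a turning blank in the T-slot jig with a quarter-turn stud

### The arm

A 6-joint arm with a two-finger parallel gripper is mounted at the origin on the work surface. World frame = base frame: x ahead of the robot, y to its left, z up, the work surface at z = 0. Lengths are in m, angles in degrees, forces in N, time in s.
With the tool pointing down it reaches from about 0.2 to 0.875 m from the base axis. Payload 3.4 kg.
Tool frame: the origin (TCP) lies on the centre line of the jaws, within the pads' length; the fingertips stand 11 mm ahead of it and the grasp point (between the pads) lies 8 mm behind it; z points along the fingers, y is the line along which they close (so a half turn about z gives the same grasp; the last joint's range is limited). The gripper opens to 94 mm and grips with 3 to 60 N. Pads are 16 mm wide; open, the fingers measure 119 mm over their backs; the gripper's body (75 mm by 177 mm) begins 78 mm behind the grasp point.
Start: joints at [-78.839, 15.808, 86.224, -0, 77.962, -6.933], TCP at [0.179, -0.547, 0.216] pointing down, gripper open.
Joint ranges: [-165.64, 165.64], [-43.16, 119.46], [12.63, 154.43], [-67.54, 247.53], [6.08, 155.33], [-154.97, 154.97]. Speed limits (degrees/s): [147.25, 147.25, 180, 180, 180, 180].

### API

Orientations are given as a 3x3 rotation matrix whose columns are the frame's x, y, z axes.
In Python, from workcell import ctrl gives the robot as it stands. The module is installed in compiled form; this text tells all that it offers.
- The arm moves only by the shell command python3 -m crank 'ROWS' [OPENING] [FORCE]. ROWS is JSON, a list of rows, each a list of 6 numbers: the shift along the world's x, y, z each as a share of 25 mm, from -1 to 1, then the turn, a rotation vector about the world's x, y, z each as a share of 0.12 rad, from -1 to 1. A call has 1 to 8 rows; each row shifts and turns the commanded pose from where the row before left it; what a row does not reach is not made up. A row lasts 1/12 s, in which the tool goes at most 41.7 mm and 7.16 degrees, less where a joint would pass 70% of its speed; a pose out of reach is approached as far as the arm can. A call with a number of a shift or a turn outside -1 to 1 is refused whole. A call with a gripper value outside its range is refused whole. OPENING is the gripper command: -1 is fully open, 1 is shut, values between are in proportion, set as the call begins (- or left out, the last holds). The fingers move at their own pace and stop on an object; FORCE is the grip in N (left out, the last holds). Time passes only in rows, so rows that do not move let the fingers close. It gives the time, the measured TCP pose, the force, the opening and the grip force at its end, in the units of the state.
- ctrl.read_state(): the state, without advancing time (a new reading comes with each control period).
- ctrl.read_camera(name): name is "scene" or "side" or "wrist"; returns a dict with "color" (420x560x3 uint8, blue, green, red), "fovy" (degrees; the focal length in pixels is half the picture's height over the tangent of half this angle, whatever the lens; pixels are square), "cx", "cy" (the principal point, pixels), "rvec" (rotation vector, rad) and "tvec" (3), from world to camera coordinates, as OpenCV has them. Camera axes: x right, y down, z forward; pixel columns grow to the right and rows downward; lengths in m; the calibration is good to about 2 mm. The wrist camera is an equidistant fisheye: a pixel r from the principal point sees the ray r / f radians off the axis. A picture is of the moment at which its call begins. There is no depth.
- ctrl.job_done(): hands the job in; it is judged then, once.
Trained networks look in a picture, given as the dict that the camera call returned (one of the last four; its "shot" number tells which), for a name from the list of things; names that differ only in an ending like _2 or _b are one class to them, and where a whole thing is asked for, a point or a joint stands for the part that bears it (a point fixed in the world has none). Each returns a list of dicts, best first, with "confidence" (0 to 1); they miss things now and then, are a little off and sometimes report something else, mostly with a low value. They report only what shows in the picture. A call takes as long as a camera call. They do not tell look-alikes from the thing itself.
- ctrl.spot_in(target, picture): "pixel" ([column, row] in pixels, amid what is visible of it).
- ctrl.cut_out(target, picture): "mask" (420x560 bool, what is visible of it) and "pixel" ([column, row] in pixels, amid what is visible of it).
The state is a dict: "time": time; "q": joint angles; "dq": joint speeds; "joint_efforts": joint torques, N m; "tcp_pos": TCP position; "ee_rot": TCP orientation; "force": force on the tool from outside, world axes, zero at the start; "wrist_torque": the same for the moment, N m; "opening": finger opening in m; "finger_force": force on a finger pad.
Only numpy, scipy, OpenCV 4.12 (cv2) and the standard library are available. Lean on these libraries where they do the work, as an engineer would, in place of code of your own. Each camera call takes 0.05 s, during which the arm holds its last target. There are 200 camera calls.

### The job

Take the black-handled clamp stud out of the parking block, drop its T-head lengthwise into the jig's slot behind the dark wood blank, and slide it along the slot so it pushes the blank against the spring stop with about 5 N. Keeping that push, press the handle down and give it a quarter turn so the head locks under the slot's lips, then let go: the stud must stay locked upright and keep the blank pressed. Do not press the blank or the jig hard, and leave everything else where it is.

Things in the scene. Friction and masses are not known exactly. Their poses are not given: they have to be found in the camera images.
- stud: Loose clamp stud, 0.14 kg, 67 mm tall. Origin: centre of the underside of its steel T-head; z up the shank, x the head's long way. Head 26 (x) by 11.5 (y), rounded ends, 7 high (z 0-7). Shank 10 diameter. Black bar handle with yellow stripe on top, parallel to the head: 42 (x) by 14 (y) by 28 (z 39-67). Starts upright in a hole of the parking block, collar on the block's top.
- stud_bar (a point): Centre of the stud's black bar handle, 53 mm above the stud's origin; the place to grip (14 mm across the stud's y). Axes as the stud.
- collar: Orange sprung collar on the stud's shank, 36 mm diameter, 16 high, underside 9 mm above the head's underside; frame as the stud's. When it rests on something, pressing the handle drives head and handle down through it: yields from about 5 N, then 1.5 N per mm, 9 mm travel.
- jig: Fixed wooden jig 140 (x) by 380 (y), origin at the centre of its underside, top at z = 30 mm. Aluminium T-slot along its whole length (y) at x = 0: mouth 14 wide, lips 5 thick (z 25-30), channel under the lips 34 wide, floor at z = 14. Two white guide rails, inner faces at x = -22 and +22, 8 wide, 10 high above the top, from y = -50 to +120 mm.
- slot (a point): Centre line of the slot at mid length, at the jig's top; axes as the jig, +y toward the stop. Collar on the top, head lengthwise: head still between the lips, slides but cannot turn. Pressed down over 3 mm (floor at 7) it is under the lips and turns either way. Let go crosswise, the spring pulls it up to the lips and it holds by friction, stud origin 12 mm below this point.
- blank: Loose dark wood blank 40 (x) by 110 (y) by 18 mm, 65 g, flat over the slot between the rails, origin under its centre, y along the slot. Beyond its +y end, not touching yet, is the red spring stop on the jig: its place varies and is not measured; plunger face somewhere at jig y = 80 to 120 mm, yielding to +y by 1.2 N per mm, up to 18 mm.
- park: Fixed parking block of wood, 170 (x) by 60 (y) by 28 high, origin at the centre of its underside, with two 31 mm holes, 16 deep, at x = -45 and +45 mm. The clamp stud stands in one, a wooden plug in the other.
- plug: Bystander: wooden plug with a round turned knob, 62 mm tall, origin under its foot; stands in the other hole of the parking block.
- penblank1: Bystander: pen blank 20 by 120 by 20 mm, origin under its centre.
- penblank2: Bystander: pale pen blank 20 by 120 by 20 mm, origin under its centre.
- chisel: Bystander: chisel with yellow handle, 210 mm long along x, origin underneath near its middle.
- pencil: Bystander: red pencil 175 mm along x.
- stand: Bystander: small black tripod stand, 80 mm tall, origin under its centre.
- ebony: Bystander: black wood block 110 by 35 by 35 mm, origin under its centre.
Not all that is in view belongs to the job. Of the things like the blank, leave any that is grey; of the rest the larger one is meant.

How it is judged:
By the outcome, as a careful person would: the job done as asked, in the order asked, and still so for the second after the job is handed in, with the robot touching nothing.
It also fails if it takes over 64 s, if anything falls off the work surface, if the arm or the gripper's body presses on something with over 40 N, if the wrist force passes 120 N, or if a joint passes its speed limit or range.

## Working session

There is one attempt and no reset: what is moved stays moved. The work goes in short steps, Python scripts to look and compute and a shell command to move; the robot and the scene stay as the last step left them, time stands still between calls to the robot, and variables do not carry over. Pictures are saved under pics/ and viewed, at most 10 in all, crops included, and the job is handed in when it is done.

```bash
mkdir -p pics
cat > h.py <<'E'
import numpy as np,cv2
from workcell import ctrl
def K(c):
    f=c["color"].shape[0]/2/np.tan(np.radians(c["fovy"])/2); return f
def ray(c,px):
    R,_=cv2.Rodrigues(np.array(c["rvec"],float)); t=np.array(c["tvec"],float).ravel()
    f=K(c); u=(px[0]-c["cx"])/f; v=(px[1]-c["cy"])/f
    if c.get("fish"):
        r=np.hypot(u,v); s=np.sin(r)/r if r>1e-9 else 1; d=np.array([u*s,v*s,np.cos(r)])
    else: d=np.array([u,v,1])
    return -R.T@t, R.T@d
def at(c,px,z):
    o,d=ray(c,px); return o+d*(z-o[2])/d[2]
def proj(c,P):
    R,_=cv2.Rodrigues(np.array(c["rvec"],float)); p=R@np.array(P,float)+np.array(c["tvec"],float).ravel(); f=K(c)
    if c.get("fish"):
        r=np.hypot(p[0],p[1]); th=np.arctan2(r,p[2]); k=th/max(r,1e-9); return np.array([c["cx"]+f*p[0]*k,c["cy"]+f*p[1]*k])
    return np.array([c["cx"]+f*p[0]/p[2],c["cy"]+f*p[1]/p[2]])
def shot(n,save=None):
    c=dict(ctrl.read_camera(n)); c["name"]=n
    if n=="wrist": c["fish"]=True
    if save: cv2.imwrite(f"pics/{save}.png",c["color"])
    return c
E
python3 - <<'E'
from h import *
for n in("scene","side"):
    c=shot(n,n+"0"); print(n,[k for k in c],c["fovy"])
    for t in("stud","stud_bar","collar","jig","blank","park","plug"):
        for d in ctrl.spot_in(t,c)[:3]:
            print(t,d["confidence"],np.round(d["pixel"]),[np.round(at(c,d["pixel"],z),3)[:2].tolist() for z in(.03,.06,.08)])
E
```

```text
scene ['color', 'fovy', 'cx', 'cy', 'rvec', 'tvec', 'shot', 'name'] 46.00653322278439
stud 0.54 [182. 199.] [[0.517, -0.316], [0.539, -0.302], [0.554, -0.292]]
stud_bar 0.52 [184. 202.] [[0.527, -0.306], [0.548, -0.292], [0.563, -0.283]]
stud_bar 0.26 [174. 282.] [[0.798, -0.219], [0.813, -0.207], [0.823, -0.199]]
collar 0.61 [188. 208.] [[0.547, -0.282], [0.568, -0.268], [0.583, -0.259]]
jig 0.83 [292. 238.] [[0.567, 0.052], [0.588, 0.057], [0.602, 0.06]]
blank 0.85 [303. 233.] [[0.54, 0.078], [0.561, 0.082], [0.575, 0.085]]
blank 0.69 [329. 196.] [[0.383, 0.119], [0.408, 0.122], [0.425, 0.125]]
blank 0.59 [286. 186.] [[0.381, -0.02], [0.406, -0.013], [0.423, -0.009]]
park 0.72 [193. 208.] [[0.541, -0.268], [0.562, -0.255], [0.576, -0.246]]
plug 0.75 [190. 180.] [[0.44, -0.321], [0.464, -0.307], [0.48, -0.297]]
side ['color', 'fovy', 'cx', 'cy', 'rvec', 'tvec', 'shot', 'name'] 57.90225584741147
stud 0.52 [298. 322.] [[0.552, -0.291], [0.548, -0.302], [0.546, -0.31]]
stud_bar 0.63 [295. 319.] [[0.546, -0.281], [0.542, -0.293], [0.54, -0.301]]
jig 0.9 [275. 231.] [[0.541, -0.013], [0.537, -0.034], [0.535, -0.047]]
blank 0.97 [273. 207.] [[0.55, 0.077], [0.546, 0.053], [0.544, 0.037]]
blank 0.75 [213. 213.] [[0.37, 0.083], [0.372, 0.059], [0.374, 0.043]]
blank 0.59 [210. 253.] [[0.351, -0.054], [0.354, -0.073], [0.356, -0.086]]
```

View pics/scene0.png

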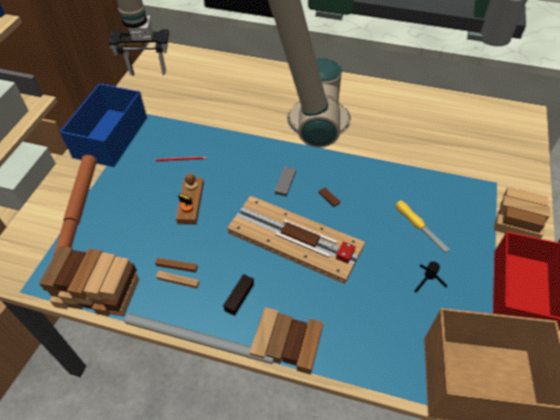

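View pics/side0.png

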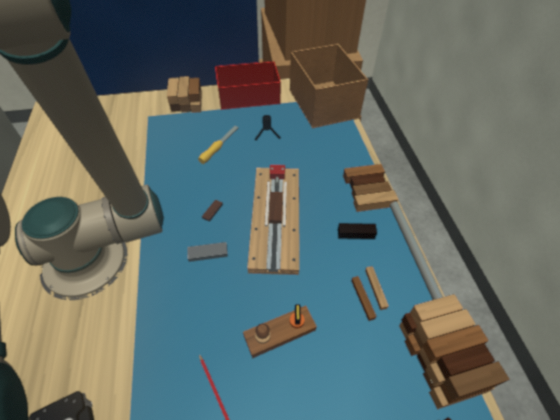

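The scene shows the stud (186,203) in the park block, the jig with the dark blank (300,233) and the red stop on its right (+y) end, and small brown and grey look-alikes off the jig. In the side view the stud is at (297,318) and the stop at (277,172). I'll move above the stud for a wrist look.

```bash
python3 -m crank '[[1,0.7,0.2,0,0,0],[1,0.7,0.2,0,0,0],[1,0.7,0.2,0,0,0],[1,0.7,0.2,0,0,0],[1,0.7,0.2,0,0,0],[1,0.7,0.2,0,0,0],[1,0.7,0.2,0,0,0]]' -1
python3 -m crank '[[1,0.7,0.2,0,0,0],[1,0.7,0.2,0,0,0],[1,0.7,0.2,0,0,0],[1,0.7,0.2,0,0,0],[1,0.7,0.2,0,0,0],[1,0.7,0.2,0,0,0],[0,0,0,0,0,0],[0,0,0,0,0,0]]'
python3 - <<'E'
from h import *
s=ctrl.read_state(); print(np.round(s["ee_rot"],3),np.round(s["force"],2),np.round(s["q"],1))
c=shot("wrist","w1")
o,_=ray(c,(c["cx"],c["cy"])); print("cam",o)
for t,z in(("stud_bar",.08),("collar",.04),("park",.028),("plug",.06),("jig",.03),("blank",.04)):
    for d in ctrl.cut_out(t,c)[:2]:
        ys,xs=np.nonzero(d["mask"])
        P=np.array([at(c,p,z)[:2] for p in zip(xs,ys)],np.float32)
        print(t,d["confidence"],np.round(d["pixel"]),"centre",P.mean(0),"rect",cv2.minAreaRect((P*1000)))
E
```

```text
time: 1.38
tcp_pos: [0.3546, -0.4231, 0.2519]
ee_rot: [[0.951, 0.31, 0.0], [0.31, -0.951, -0.0], [0.0, 0.0, -1.0]]
force: [-0.9, -0.3, 0.0]
opening: 0.094
finger_force: 0.0
time: 2.05
tcp_pos: [0.5045, -0.3183, 0.2815]
ee_rot: [[0.95, 0.313, -0.0], [0.313, -0.95, -0.001], [-0.0, 0.0, -1.0]]
force: [0.1, 0.0, -0.0]
opening: 0.0937
finger_force: 0.0
[[ 0.95   0.313 -0.   ]
 [ 0.313 -0.95  -0.001]
 [-0.     0.    -1.   ]] [ 0.11  0.02 -0.03] [-38.9  16.1  76.7  -0.   87.2  32.8]
cam [ 0.58007681 -0.29384879  0.44986305]
stud_bar 0.9 [273. 145.] centre [ 0.548876   -0.28550294] rect ((548.6846313476562, -286.3666076660156), (40.39678955078125, 31.45378303527832), 62.87632751464844)
collar 0.6 [274. 139.] centre [ 0.5495835  -0.28517497] rect ((546.3154907226562, -283.22509765625), (25.809894561767578, 33.858070373535156), 70.20247650146484)
park 0.81 [274. 177.] centre [ 0.5077621  -0.29448727] rect ((502.65655517578125, -295.69976806640625), (169.9322967529297, 61.50725555419922), 13.224661827087402)
plug 0.82 [267. 216.] centre [ 0.462291  -0.3057093] rect ((461.8997802734375, -306.242431640625), (44.96348190307617, 34.51238250732422), 2.005988121032715)
jig 0.69 [100.  96.] centre [ 0.5450416  -0.00113534] rect ((552.4276123046875, 51.37553405761719), (390.6726989746094, 141.54359436035156), 78.24584197998047)
jig 0.24 [274. 143.] centre [ 0.54433    -0.28478488] rect ((543.4730834960938, -283.3150939941406), (37.6636848449707, 43.935420989990234), 17.858095169067383)
blank 0.98 [ 90. 220.] centre [ 0.35915846 -0.05082611] rect ((356.6456298828125, -50.458351135253906), (46.79663848876953, 112.4110107421875), 89.15048217773438)
blank 0.68 [50. 79.] centre [0.5536852  0.06836383] rect ((553.8147583007812, 72.76583099365234), (130.66641235351562, 45.657989501953125), 78.91116333007812)
```

View pics/w1.png

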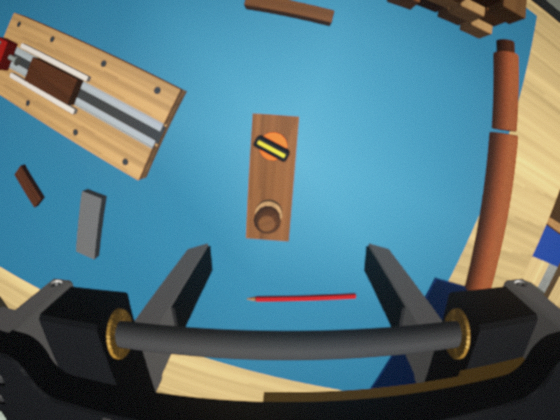

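The wrist view shows the stud bar at (272,148) with its yellow stripe running from upper left to lower right, the plug at (267,216), and the jig at left with its near slot end at (160,130).

```bash
cat >> h.py <<'E'
def stripe(c,z,roi=None):
    hsv=cv2.cvtColor(c["color"],cv2.COLOR_BGR2HSV)
    m=cv2.inRange(hsv,(22,120,90),(36,255,255))
    if roi: 
        k=np.zeros_like(m); x0,y0,x1,y1=roi; k[y0:y1,x0:x1]=1; m=m*k
    n,l,st,ce=cv2.connectedComponentsWithStats(m); i=1+np.argmax(st[1:,4])
    ys,xs=np.nonzero(l==i); P=np.array([at(c,p,z)[:2] for p in zip(xs,ys)],np.float32)*1000
    return len(xs),ce[i],P.mean(0),cv2.minAreaRect(P)
E
python3 - <<'E'
from h import *
c=shot("wrist")
print(stripe(c,.086,(240,120,310,180)))
s=shot("scene"); d=shot("side")
print(stripe(s,.086,(170,180,205,220)),stripe(d,.086,(280,295,315,330)))
E
```

```text
(170, array([269.86470588, 146.46470588]), array([ 546.34796, -285.12234], dtype=float32), ((546.338134765625, -285.2699890136719), (35.56733703613281, 6.0391669273376465), 80.75569152832031))Traceback (most recent call last):
  File "<stdin>", line 5, in <module>
  File "h.py", line 29, in stripe
    n,l,st,ce=cv2.connectedComponentsWithStats(m); i=1+np.argmax(st[1:,4])
                                                       ~~~~~~~~~^^^^^^^^^^
    return _wrapfunc(a, 'argmax', axis=axis, out=out, **kwds)
    return bound(*args, **kwds)
ValueError: attempt to get argmax of an empty sequence
```

```bash
python3 -m crank '[[0.17,0.13,-0.6,0,0,0.91],[0.17,0.13,-0.6,0,0,0.91],[0.17,0.13,-0.6,0,0,0.91],[0.17,0.13,-0.6,0,0,0.91],[0.17,0.13,-0.6,0,0,0.91]]' 0 40
python3 -m crank '[[0.17,0.13,-0.6,0,0,0.91],[0.17,0.13,-0.6,0,0,0.91],[0.17,0.13,-0.6,0,0,0.91],[0.17,0.13,-0.6,0,0,0.91],[0.17,0.13,-0.6,0,0,0.91],[0,0,0,0,0,0],[0,0,0,0,0,0]]'
python3 - <<'E'
from h import *
s=ctrl.read_state(); print(np.round(s["tcp_pos"],4),np.degrees(np.arctan2(s["ee_rot"][1][1],s["ee_rot"][0][1])),np.round(s["q"],1))
c=shot("wrist","w2")
d=ctrl.cut_out("stud_bar",c)
p=d[0]["pixel"]; print(p,proj(c,(.546,-.285,.086)))
x,y=int(p[0]),int(p[1]); print(stripe(c,.086,(x-60,y-60,x+60,y+60)))
E
```

```text
time: 2.97
tcp_pos: [0.5248, -0.3029, 0.2059]
ee_rot: [[0.647, 0.762, 0.0], [0.762, -0.647, -0.0], [-0.0, 0.0, -1.0]]
force: [0.5, 0.7, 1.0]
opening: 0.0641
finger_force: 0.0
time: 3.55
tcp_pos: [0.5456, -0.2864, 0.1309]
ee_rot: [[0.165, 0.986, -0.002], [0.986, -0.165, 0.001], [0.001, -0.002, -1.0]]
force: [1.6, -0.2, -0.0]
opening: 0.0469
finger_force: 0.0
[ 0.5456 -0.2864  0.1309] -9.485507838384336 [-34.2  22.6  88.5  -0.   69.  -24.7]
[286.7, 220.2] [288.3786283 235.9572207]
(373, array([289.47184987, 235.46648794]), array([ 546.787  , -284.91455], dtype=float32), ((546.8047485351562, -285.254638671875), (34.96402359008789, 4.993558406829834), 80.46015167236328))
```

View pics/w2.png

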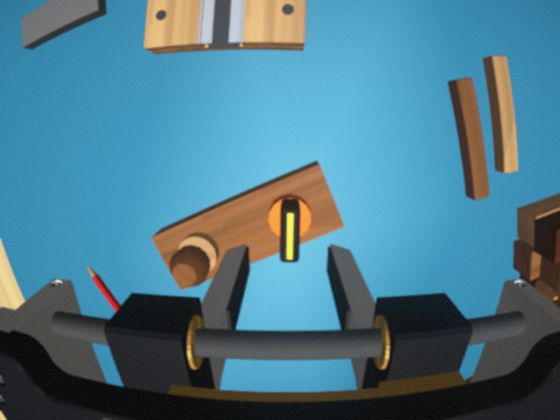

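The bar is at (289,235), squarely between the open fingers, with the plug at (190,262) clear of the left finger. I'll descend and grip.

```bash
python3 -m crank '[[0.05,0.05,-0.64,0,0,0],[0,0,-0.64,0,0,0],[0,0,-0.64,0,0,0],[0,0,-0.64,0,0,0],[0,0,0,0,0,0],[0,0,0,0,0,0]]' 
python3 -m crank '[[0,0,0,0,0,0],[0,0,0,0,0,0],[0,0,0,0,0,0],[0,0,0,0,0,0],[0,0,0,0,0,0],[0,0,0,0,0,0]]' 1 40
```

```text
time: 4.15
tcp_pos: [0.5473, -0.2857, 0.068]
ee_rot: [[0.164, 0.987, 0.0], [0.987, -0.164, -0.0], [-0.0, 0.0, -1.0]]
force: [1.4, -0.7, 1.1]
opening: 0.0468
finger_force: 0.0
time: 4.65
tcp_pos: [0.5475, -0.2855, 0.0679]
ee_rot: [[0.162, 0.987, 0.001], [0.987, -0.162, -0.0], [-0.0, 0.001, -1.0]]
force: [0.2, 0.4, 2.3]
opening: 0.0133
finger_force: 40.0
```

```bash
python3 -m crank '[[0,0,0.5,0,0,0],[0,0,1,0,0,0],[0,0,1,0,0,0],[0,0,1,0,0,0],[0,0.3,0.5,0,0,0],[0,0.8,0,0,0,0],[0,1,0,0,0,0],[0,1,0,0,0,0]]' 
python3 -m crank '[[-0.1,1,0,0,0,0],[-0.1,1,0,0,0,0],[-0.1,1,0,0,0,0],[-0.1,1,0,0,0,0],[-0.1,1,0,0,0,0],[0,1,0,0,0,0],[0,0.6,0,0,0,0],[0,0,0,0,0,0]]'
python3 - <<'E'
from h import *
s=ctrl.read_state(); print(np.round(s["tcp_pos"],4),np.degrees(np.arctan2(s["ee_rot"][0][1],-s["ee_rot"][1][1])),np.round(s["q"],1))
c=shot("wrist","w3")
for t,z in(("stud_bar",.17),("jig",.03),("blank",.048)):
    for d in ctrl.cut_out(t,c)[:2]:
        ys,xs=np.nonzero(d["mask"])
        P=np.array([at(c,p,z)[:2] for p in zip(xs,ys)],np.float32)
        print(t,d["confidence"],np.round(d["pixel"]),"centre",P.mean(0),"rect",cv2.minAreaRect((P*1000)))
E
```

```text
time: 5.32
tcp_pos: [0.5469, -0.2067, 0.1671]
ee_rot: [[0.164, 0.987, -0.0], [0.987, -0.164, 0.001], [0.001, -0.001, -1.0]]
force: [0.0, 0.4, -1.7]
opening: 0.0136
finger_force: 40.0
time: 5.98
tcp_pos: [0.5336, -0.0392, 0.1669]
ee_rot: [[0.159, 0.987, -0.002], [0.987, -0.159, 0.002], [0.002, -0.002, -1.0]]
force: [-1.1, 0.0, -0.5]
opening: 0.0139
finger_force: 40.0
[ 0.5336 -0.0392  0.1669] 80.83722154864094 [-11.7  14.3  95.6   0.1  70.1  -2.6]
stud_bar 0.93 [288. 252.] centre [ 0.53412074 -0.03385733] rect ((536.2882080078125, -38.49838638305664), (29.434165954589844, 58.5103874206543), 1.7356573343276978)
jig 0.86 [289. 145.] centre [0.54610646 0.02812435] rect ((544.1696166992188, 17.188400268554688), (299.926513671875, 140.45822143554688), 78.63023376464844)
blank 0.63 [125. 220.] centre [ 0.36740077 -0.02445542] rect ((363.9120178222656, -24.87097930908203), (39.65755081176758, 107.2271499633789), 88.67971801757812)
blank 0.59 [289.  87.] centre [0.5550574  0.07091331] rect ((555.2932739257812, 71.74757385253906), (111.45134735107422, 41.66094207763672), 78.69023895263672)
```

View pics/w3.png

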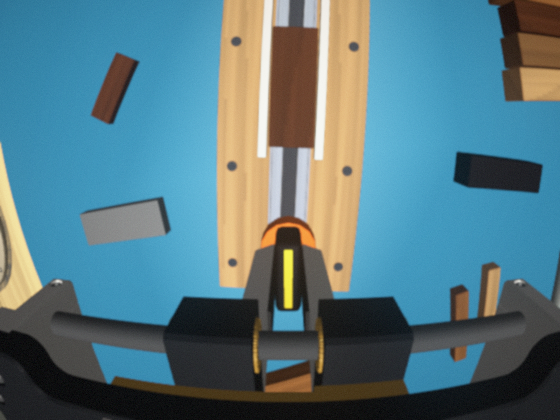

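The held stud is at (288,250). The slot's dark line is at about column 289, the blank's near end is at row 147 between the white rails, and the jig's near end is at row 289. Next I'll measure the slot line.

Run:
```python
from h import *
c=shot("wrist"); g=cv2.cvtColor(c["color"],cv2.COLOR_BGR2GRAY).astype(float)
M=[]
for r in list(range(4,24,3))+list(range(156,208,4)):
    l=cv2.GaussianBlur(g,(3,3),0)[r,262:320]; d=np.gradient(l)
    i=np.arange(10,48); a=10+np.argmin(d[10:30]); b=27+np.argmax(d[27:48])
    p=at(c,(262+a,r),.03);q=at(c,(262+b,r),.03); M.append(np.r_[(p+q)[:2]/2,np.linalg.norm(p-q),262+a,262+b,r])
M=np.array(M); print(np.round(M[::3],4))
vx,vy,x0,y0=cv2.fitLine(M[:,:2].astype(np.float32),cv2.DIST_HUBER,0,.001,.001).ravel()
if vy<0: vx,vy=-vx,-vy
print("ang",np.degrees(np.arctan2(vy,vx)),x0,y0)
u=np.array([vx,vy]);n=np.array([vy,-vx]);o=np.array([x0,y0])
s=ctrl.read_state();T=np.array(s["tcp_pos"][:2]);print("tcp yaw",np.degrees(np.arctan2(s["ee_rot"][1][0],s["ee_rot"][0][0])),"lateral(+n)",(T-o)@n*1e3,"along",(T-o)@u*1e3)
S=stripe(c,.189-.0,(270,240,310,320));print(S,"stripe lat",(S[2]/1e3-o)@n*1e3,"along",(S[2]/1e3-o)@u*1e3)
for nm,px,z in(("blank end",(292,147),.048),("jig end",(286,289),.03),("rail",(262,157),.04),("rail",(319,159),.04)):
    P=at(c,px,z)[:2]; print(nm,P,"along",(P-o)@u*1e3,"lat",(P-o)@n*1e3)
```

```text
[[ 5.713e-01  1.487e-01  1.410e-02  2.860e+02  3.010e+02  4.000e+00]
 [ 5.688e-01  1.394e-01  1.400e-02  2.850e+02  3.000e+02  1.300e+01]
 [ 5.672e-01  1.301e-01  1.400e-02  2.850e+02  3.000e+02  2.200e+01]
 [ 5.396e-01 -4.000e-03  1.420e-02  2.790e+02  2.940e+02  1.640e+02]
 [ 5.377e-01 -1.540e-02  1.430e-02  2.790e+02  2.940e+02  1.760e+02]
 [ 5.349e-01 -2.670e-02  1.440e-02  2.780e+02  2.930e+02  1.880e+02]
 [ 5.330e-01 -3.840e-02  1.450e-02  2.780e+02  2.930e+02  2.000e+02]]
ang 78.45866 0.54508346 0.022110887
tcp yaw 80.61603319800133 lateral(+n) 3.069913387966269 along -66.4675615119818
(626, array([287.77635783, 277.78434505]), array([535.0251 , -40.51284], dtype=float32), ((534.9796752929688, -41.463279724121094), (34.01692199707031, 5.057807445526123), 80.35447692871094)) stripe lat 2.6744056 along -63.369946
blank end [0.54732045 0.01250276] along -8.966296880827993 lat 4.114098334659624
jig end [ 0.5174747  -0.13473765] along -159.20097299869596 lat 4.33092344011431
rail [0.51888706 0.00735539] along -19.698388460442974 lat -22.71451981623513
rail [ 0.56992363 -0.0028205 ] along -19.457393710688823 lat 29.326058685610572
```

```bash
python3 -m crank '[[-0.06,0.01,-0.82,0,0,-0.1],[-0.05,0.01,-0.82,0,0,-0.1],[0,0,-0.82,0,0,-0.1],[0,0,-0.82,0,0,0],[0,0,0,0,0,0],[0,0,0,0,0,0]]'
cat > m.py <<'E'
from h import *
c=shot("wrist","w4"); g=cv2.GaussianBlur(cv2.cvtColor(c["color"],cv2.COLOR_BGR2GRAY),(3,3),0).astype(float)
s=ctrl.read_state();T=np.array(s["tcp_pos"]);ex=np.array(s["ee_rot"])[:2,0]; ex/=np.linalg.norm(ex); n=np.array([ex[1],-ex[0]])
print("yaw",np.degrees(np.arctan2(ex[1],ex[0])),T,np.round(s["force"],1))
for a in range(25,60,4):   # ahead of tcp, mm: scan across the slot
    lat=np.arange(-20,20.1,.25); v=[]
    for l in lat:
        p=proj(c,np.r_[T[:2]+ex*a/1e3+n*l/1e3,.03]).astype(np.float32); v.append(cv2.getRectSubPix(g.astype(np.float32),(1,1),(float(p[0]),float(p[1])))[0,0])
    d=np.gradient(np.array(v)); i=abs(lat)<14
    L=lat[np.where(lat<1,np.where(i,d,0),0).argmin()]; R=lat[np.where(lat>-1,np.where(i,d,0),0).argmax()]
    print(a,"slot edges",L,R,"mid",(L+R)/2)
z=T[2]+.0181
S=stripe(c,z,(265,200,315,400)); q=S[2]/1e3-T[:2]; print("stripe ahead/lat",q@ex*1e3,q@n*1e3,S[3],S[1])
E
python3 m.py
```

```text
time: 6.73
tcp_pos: [0.5314, -0.0431, 0.0847]
ee_rot: [[0.199, 0.98, -0.003], [0.98, -0.199, 0.0], [-0.0, -0.003, -1.0]]
force: [1.5, 0.1, -0.4]
opening: 0.0137
finger_force: 40.0
yaw 78.53578132562143 [ 0.53253339 -0.04313056  0.0858603 ] [ 0.  -0.1 -1.1]
25 slot edges -7.25 6.75 mid -0.25
29 slot edges -7.25 6.75 mid -0.25
33 slot edges -7.25 6.75 mid -0.25
37 slot edges -7.25 6.75 mid -0.25
41 slot edges -7.25 6.75 mid -0.25
45 slot edges -7.25 6.75 mid -0.25
49 slot edges -7.25 6.5 mid -0.375
53 slot edges -7.25 6.5 mid -0.375
57 slot edges -7.25 6.5 mid -0.375
stripe ahead/lat 1.4382027814920106 -1.2329314767708273 ((531.525146484375, -42.471290588378906), (34.604759216308594, 5.132172107696533), 78.23210144042969) [287.75884244 277.72990354]
```

View pics/w4.png

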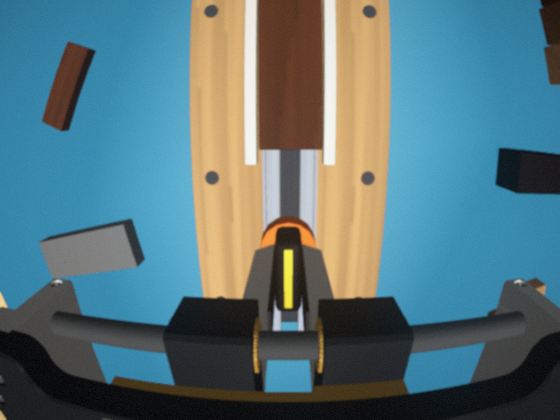

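The head is hovering just over the slot (column 289), with the blank's near edge at row 150. I'll lower gently while watching the force.

```bash
python3 -m crank '[[0.016,0,-0.15,0,0,0],[0,0,-0.12,0,0,0],[0,0,-0.1,0,0,0],[0,0,0,0,0,0],[0,0,0,0,0,0]]' ; python3 -c "
from h import *
for i in range(3): s=shot('wrist') and ctrl.read_state(); print(np.round(s['tcp_pos'],4),np.round(s['force'],1))"
```

```text
time: 7.2
tcp_pos: [0.5325, -0.0423, 0.0764]
ee_rot: [[0.198, 0.98, 0.0], [0.98, -0.198, -0.0], [-0.0, 0.0, -1.0]]
force: [0.1, 0.0, -0.7]
opening: 0.0139
finger_force: 40.0
[ 0.5326 -0.0423  0.0765] [ 0.3 -0.1 -2.1]
[ 0.5326 -0.0423  0.0765] [-0.4  1.  -0.8]
[ 0.5326 -0.0423  0.0764] [-0.4  0.4 -1.3]
```

```bash
python3 -m crank '[[0,0,-0.08,0,0,0],[0,0,-0.08,0,0,0],[0,0,0,0,0,0],[0,0,0,0,0,0]]' | head -5; python3 -m crank '[[0,0,-0.06,0,0,0],[0,0,-0.06,0,0,0],[0,0,0,0,0,0],[0,0,0,0,0,0]]'
```

```text
time: 7.68
tcp_pos: [0.5323, -0.0423, 0.072]
ee_rot: [[0.198, 0.98, -0.0], [0.98, -0.198, 0.0], [0.0, -0.0, -1.0]]
force: [0.0, 0.1, -0.9]
opening: 0.0137
time: 8.02
tcp_pos: [0.5327, -0.0424, 0.0698]
ee_rot: [[0.198, 0.98, 0.001], [0.98, -0.198, -0.0], [-0.0, 0.001, -1.0]]
force: [-1.5, -0.1, 3.1]
opening: 0.0134
finger_force: 40.0
```

```bash
python3 -m crank '[[0.0,0,0.02,0,0,0],[0.04,0.2,0,0,0,0],[0.06,0.294,0,0,0,0],[0.06,0.294,0,0,0,0],[0.06,0.294,0,0,0,0],[0.04,0.196,0,0,0,0]]' | sed -n '1,2p;4p'; python3 -m crank '[[0.02,0.1,0,0,0,0],[0.02,0.1,0,0,0,0],[0.02,0.1,0,0,0,0],[0.02,0.1,0,0,0,0]]'| sed -n '1,2p;4p'; python3 -m crank '[[0.02,0.1,0,0,0,0],[0.02,0.1,0,0,0,0],[0.02,0.1,0,0,0,0],[0.02,0.1,0,0,0,0]]'| sed -n '1,2p;4p'
python3 -c "
from h import *
c=shot('wrist'); s=ctrl.read_state(); print(np.round(s['tcp_pos'],4),np.round(s['force'],1)); c=shot('scene','s5'); v=c['color'][190:290,220:380]; cv2.imwrite('pics/s5.png',cv2.resize(v,None,fx=5,fy=5,interpolation=2))"
```

```text
time: 8.52
tcp_pos: [0.5394, -0.0095, 0.0699]
force: [-0.7, -2.8, 2.9]
time: 8.85
tcp_pos: [0.5411, -0.0004, 0.0699]
force: [-1.0, -2.7, 3.9]
time: 9.18
tcp_pos: [0.5431, 0.0096, 0.0698]
force: [0.3, -3.3, 4.4]
[0.5431 0.0101 0.0698] [-0.  -3.5  3.9]
```

View pics/s5.png

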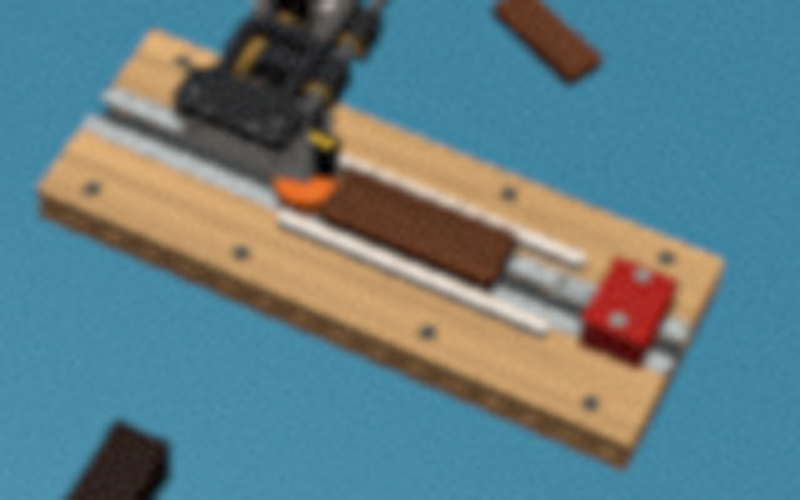

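The stud's orange collar at (308,188) touches the blank's near end, and the blank's far end at (500,265) is still short of the stop plunger. I'll ease the collar up slightly and push slowly.

```bash
python3 -m crank '[[0,0,0.03,0,0,0],[0.01,0.05,0,0,0,0],[0.01,0.05,0,0,0,0],[0.01,0.05,0,0,0,0]]' | sed -n '1,2p;4p'; for i in 1 2 ; do python3 -m crank '[[0.01,0.05,0,0,0,0],[0.01,0.05,0,0,0,0],[0.01,0.05,0,0,0,0]]'| sed -n '1,2p;4p';done
```

```text
time: 9.62
tcp_pos: [0.5432, 0.0138, 0.07]
force: [-0.5, 0.0, -1.7]
time: 9.87
tcp_pos: [0.5442, 0.0175, 0.0702]
force: [0.5, -0.3, -1.4]
time: 10.12
tcp_pos: [0.5452, 0.021, 0.0705]
force: [-0.8, -0.3, -1.5]
```

```bash
for i in 1 2 3; do python3 -m crank '[[0.01,0.05,0,0,0,0],[0.01,0.05,0,0,0,0],[0,0,0,0,0,0]]'| sed -n '1,2p;4p';done
```

```text
time: 10.37
tcp_pos: [0.5458, 0.0236, 0.0705]
force: [-0.1, 0.9, -1.4]
time: 10.62
tcp_pos: [0.5463, 0.0261, 0.0705]
force: [0.5, 0.2, -1.5]
time: 10.87
tcp_pos: [0.5468, 0.0286, 0.0705]
force: [-1.0, -0.1, -1.5]
```

```bash
for i in 1 2 ; do python3 -m crank '[[0.01,0.05,0,0,0,0],[0.01,0.05,0,0,0,0],[0,0,0,0,0,0]]'| sed -n '1,2p;4p';done
```

```text
time: 11.12
tcp_pos: [0.5473, 0.0311, 0.0705]
force: [0.0, -0.2, -1.2]
time: 11.37
tcp_pos: [0.5478, 0.0336, 0.0705]
force: [-0.1, 1.0, -1.2]
```

```bash
for i in 1 2 3; do python3 -m crank '[[0.01,0.05,0,0,0,0],[0.01,0.05,0,0,0,0],[0,0,0,0,0,0]]'| sed -n '1,2p;4p';done
```

```text
time: 11.62
tcp_pos: [0.5483, 0.0361, 0.0705]
force: [-0.0, -0.4, -1.1]
time: 11.87
tcp_pos: [0.5488, 0.0386, 0.0704]
force: [0.4, 0.1, -0.5]
time: 12.12
tcp_pos: [0.5492, 0.0409, 0.0705]
force: [-0.3, -1.1, -1.6]
```

```bash
for i in 1 2; do python3 -m crank '[[0.01,0.05,0,0,0,0],[0,0,0,0,0,0]]'| sed -n '1,2p;4p';done
python3 -c "
from h import *
F=[]
for i in range(8): shot('wrist'); F.append(ctrl.read_state()['force'])
F=np.array(F); print(F.mean(0),F.std(0)); c=shot('scene'); v=c['color'][190:290,220:380]; cv2.imwrite('pics/s6.png',cv2.resize(v,None,fx=5,fy=5,interpolation=2))"
```

```text
time: 12.28
tcp_pos: [0.5494, 0.0419, 0.0705]
force: [0.2, -1.3, -1.0]
time: 12.45
tcp_pos: [0.5496, 0.0429, 0.0705]
force: [-1.3, -2.3, -0.5]
[-0.73398865 -3.64292404 -0.77857034] [0.47593153 0.38809906 0.3612671 ]
```

```bash
cat > f.py <<'E'
from h import *
F=[];T=[]
for i in range(8): shot('wrist'); s=ctrl.read_state(); F.append(s['force']);T.append(s['tcp_pos'])
print("F",np.round(np.mean(F,0),2),"T",np.round(np.mean(T,0),4))
E
python3 -m crank '[[0.01,0.05,0,0,0,0],[0,0,0,0,0,0]]'| sed -n '1,2p;4p'; python3 f.py
```

```text
time: 13.07
tcp_pos: [0.5499, 0.0444, 0.0705]
force: [-1.3, -4.5, -1.4]
F [-1.34 -4.74 -0.65] T [0.5499 0.0444 0.0705]
```

```bash
python3 -m crank '[[0,0,-0.06,0,0,0],[0,0,-0.06,0,0,0],[0,0,-0.06,0,0,0],[0,0,0,0,0,0],[0,0,0,0,0,0]]' - 50| sed -n '1,2p;4p'; python3 f.py
```

```text
time: 13.88
tcp_pos: [0.5501, 0.0443, 0.0673]
force: [-3.8, -4.5, 7.6]
F [-3.08 -5.02  7.76] T [0.55   0.0443 0.0673]
```

```bash
python3 -m crank '[[-0.01,0,-0.05,0,0,0],[0,0,-0.05,0,0,0],[0,0,-0.02,0,0,0],[0,0,0,0,0,0]]'| sed -n '1,2p;4p'; python3 f.py
```

```text
time: 14.62
tcp_pos: [0.55, 0.0443, 0.0648]
force: [-5.1, -4.8, 10.6]
F [-4.02 -5.02 11.51] T [0.55   0.0443 0.065 ]
```

```bash
python3 -m crank '[[-0.02,0,0,0,0,0.2],[0,0,0,0,0,0.618],[0,0,0,0,0,0.818],[0,0,0,0,0,0.818],[0,0,0,0,0,0]]'; python3 f.py
```

```text
time: 15.43
tcp_pos: [0.552, 0.0441, 0.0656]
ee_rot: [[-0.099, 0.995, 0.007], [0.995, 0.099, -0.001], [-0.002, 0.006, -1.0]]
force: [-0.9, -4.5, 9.7]
opening: 0.0137
finger_force: 50.0
F [-0.37 -5.41 10.23] T [0.5521 0.0441 0.0656]
```

```bash
python3 -m crank '[[0,0,-0.01,0,0,0.818],[0,0,0,0,0,0.818],[0,0,0,0,0,0.818],[0,0,0,0,0,0.818],[0,0,0,0,0,0]]'; python3 f.py
```

```text
time: 16.25
tcp_pos: [0.5525, 0.0441, 0.0655]
ee_rot: [[-0.472, 0.882, 0.007], [0.882, 0.472, -0.001], [-0.004, 0.006, -1.0]]
force: [-0.2, -5.4, 10.5]
opening: 0.0136
finger_force: 50.0
F [-0.12 -5.02 10.39] T [0.5525 0.0441 0.0655]
```

```bash
python3 -m crank '[[0,0,0,0,0,0.9],[0,0,0,0,0,0.9],[0,0,0,0,0,0.9],[0,0,0,0,0,0.9],[0,0,0,0,0,0]]'|sed -n '2,4p'; python3 -m crank '[[0,0,0,0,0,0.92],[0,0,0,0,0,0.92],[0,0,0,0,0,0.92],[0,0,0,0,0,0.92],[0,0,0,0,0,0]]'; python3 f.py
```

```text
tcp_pos: [0.5528, 0.0443, 0.0655]
ee_rot: [[-0.798, 0.603, 0.008], [0.603, 0.798, -0.0], [-0.007, 0.005, -1.0]]
force: [0.9, -4.4, 11.0]
time: 17.48
tcp_pos: [0.5529, 0.0446, 0.0656]
ee_rot: [[-0.979, 0.204, 0.008], [0.204, 0.979, 0.0], [-0.008, 0.002, -1.0]]
force: [-0.2, -4.4, 11.0]
opening: 0.0138
finger_force: 50.0
F [ 0.37 -4.13 10.52] T [0.5529 0.0446 0.0656]
```

```bash
cat > e.py <<'E'
from h import *
import sys
u=np.array([.2001,.9798]);n=np.array([.9798,-.2001]);o=np.array([.54508,.02211])
def edge(c,g,off=(0,0),z=.048):
    a=np.arange(90,170,.25)/1e3; V=[]
    for l in np.arange(-14,14.1,2)/1e3:
        P=[proj(c,np.r_[o+u*t+n*l,z])-off for t in a]; P=np.array(P,np.float32)
        V.append(cv2.remap(g,P[:,:1].copy(),P[:,1:].copy(),cv2.INTER_CUBIC)[:,0])
    return a*1e3,np.array(V)
c=shot("scene",sys.argv[1] if len(sys.argv)>1 else None)
new=c["color"][...,1].astype(np.float32)
up=cv2.imread("pics/s6.png"); old=cv2.resize(up,(160,100),interpolation=cv2.INTER_AREA)[...,1].astype(np.float32)
R={}
for nm,g,off in(("old",old,(220,190)),("new",new[190:290,220:380].copy(),(220,190))):
    a,V=edge(c,g,off); m=V.mean(0); R[nm]=m; print(nm,np.round(m[::8]).astype(int))
    for w in("rise",):
        lo,hi=m[:120].min(),m[:200].max()
sh=np.arange(-6,6.01,.25); E=[]
for s in sh:
    k=int(round(s/.25)); A=R["old"][40:280]; B=np.roll(R["new"],-k)[40:280]; E.append(((A-B)**2).mean())
print("blank shift new-old mm",sh[np.argmin(E)],min(E))
S=[(a[np.argmax(np.gradient(R[k])[:220])],) for k in R]; print("edges",S)
E
python3 e.py s7raw; python3 -c "
import cv2
a=cv2.imread('pics/s6.png'); b=cv2.imread('pics/s7raw.png')[190:290,220:380]; b=cv2.resize(b,None,fx=5,fy=5,interpolation=2)
cv2.imwrite('pics/cmp.png',cv2.vconcat([a[150:430],b[150:430]]))"
```

```text
old [ 57  57  58  58  58  58  58  59  59  59  59  58  58  57  58  60  59  58
  58  58  58  58  59  59  59  58  57  58  66  80  96 112 125 135 141 144
 146 145 137 119]
new [ 58  58  57  57  56  56  58  58  58  59  59  58  58  58  58  59  58  58
  58  58  58  58  58  59  58  57  57  57  61  69  84 103 119 131 140 144
 146 146 138 119]
blank shift new-old mm 1.25 0.949267
edges [(np.float64(144.75),), (np.float64(144.75),)]
```

View pics/cmp.png

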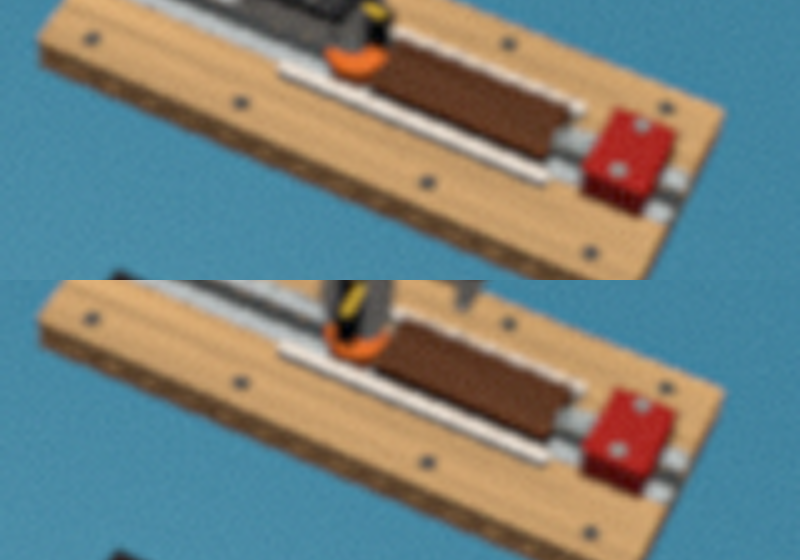

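In the comparison the blank's far end at (555,150) moved about 1.2 mm further into the stop since the 3.6 N reading, so the push is about 5 N. The stripe is now crosswise. I'll let the spring draw the head up to the lips.

```bash
python3 -m crank '[[0,0,0.03,0,0,0],[0,0,0.03,0,0,0],[0,0,0.03,0,0,0],[0,0,0,0,0,0]]'|sed -n '1,2p;4p'; python3 f.py;  python3 -m crank '[[0,0,0.03,0,0,0],[0,0,0.02,0,0,0],[0,0,0,0,0,0]]'|sed -n '1,2p;4p'; python3 f.py; python3 e.py | tail -2
```

```text
time: 18.27
tcp_pos: [0.5527, 0.0446, 0.0668]
force: [2.4, -4.3, 7.9]
F [ 2.56 -3.64  7.32] T [0.5528 0.0446 0.0668]
time: 18.92
tcp_pos: [0.5527, 0.0446, 0.0669]
force: [4.9, -3.9, 0.2]
F [ 4.82 -4.4  -0.08] T [0.5527 0.0446 0.0669]
blank shift new-old mm 1.25 1.1544554
edges [(np.float64(144.75),), (np.float64(144.75),)]
```

```bash
python3 -m crank '[[0.015,0,0,0,0,0],[0.01,-0.01,0,0,0,0],[0,0,0,0,0,0]]'|sed -n '1,2p;4p'; python3 f.py;  python3 -m crank '[[0.0,-0.012,0,0,0,0],[0,0,0,0,0,0]]'|sed -n '1,2p;4p'; python3 f.py; python3 e.py | tail -2
```

```text
time: 19.62
tcp_pos: [0.5528, 0.0446, 0.0669]
force: [3.9, -3.9, 0.1]
F [ 4.15 -3.52  0.95] T [0.5528 0.0446 0.0669]
time: 20.18
tcp_pos: [0.5528, 0.0445, 0.0669]
force: [4.7, -2.7, 1.3]
F [ 4.82 -2.5   0.96] T [0.5528 0.0445 0.0669]
blank shift new-old mm 1.25 1.13147
edges [(np.float64(144.75),), (np.float64(144.75),)]
```

```bash
python3 -m crank '[[0.03,-0.012,0,0,0,0],[0.03,-0.012,0,0,0,0],[0,0,0,0,0,0]]'|sed -n '1,2p;4p'; python3 f.py;  python3 e.py | tail -2|head -1
```

```text
time: 20.88
tcp_pos: [0.5529, 0.0444, 0.0669]
force: [3.4, 0.7, 5.3]
F [4.53 1.12 4.93] T [0.5527 0.0442 0.0669]
blank shift new-old mm 1.0 2.2057633
```

```bash
python3 -m crank '[[0,0,0,0,0,0],[0,0,0,0,0,0],[0,0,0,0,0,0],[0,0,0,0,0,0]]' 0.36 |sed -n '1,6p'; python3 -m crank '[[0,0,0.1,0,0,0],[0,0,0.3,0,0,0],[0,0,0.8,0,0,0],[0,0,1,0,0,0],[0,0,1,0,0,0],[0,0,1,0,0,0],[0,0,1,0,0,0],[0,0,0,0,0,0]]'|sed -n '1,5p'; python3 f.py;  python3 e.py s8|tail -2|head -1
python3 - <<'E'
from h import *
w=shot("wrist"); S=stripe(w,.085,None); print(S)
a=cv2.imread('pics/s8.png')[190:290,220:380]; a=cv2.resize(a,None,fx=5,fy=5,interpolation=2)[:450]
d=shot("side")["color"][150:290,220:330]; d=cv2.resize(d,None,fx=3,fy=3,interpolation=2)
cv2.imwrite("pics/w9.png",w["color"]); a=cv2.resize(a,(480,270)); p=np.zeros((420,810,3),np.uint8); p[:270,:480]=a; p[:,480:]=d[:420,:330]; cv2.imwrite("pics/fin.png",p[:,:800])
E
```

```text
time: 21.67
tcp_pos: [0.5493, 0.0436, 0.0652]
ee_rot: [[-0.978, 0.208, -0.004], [0.208, 0.978, 0.0], [0.004, -0.001, -1.0]]
force: [-0.1, 0.9, 0.5]
opening: 0.0297
finger_force: 0.0
time: 22.33
tcp_pos: [0.5543, 0.0433, 0.2021]
ee_rot: [[-0.978, 0.207, 0.01], [0.207, 0.978, -0.0], [-0.01, 0.002, -1.0]]
force: [0.2, 0.4, 0.8]
opening: 0.03
F [ 0.09 -0.18 -0.08] T [0.5509 0.0435 0.196 ]
blank shift new-old mm 0.75 1.8957622
(1154, array([517.46187175,  22.05545927]), array([399.59607, 316.4308 ], dtype=float32), ((397.93353271484375, 315.4937744140625), (91.41888427734375, 30.115428924560547), 50.00971984863281))
```

View pics/fin.png

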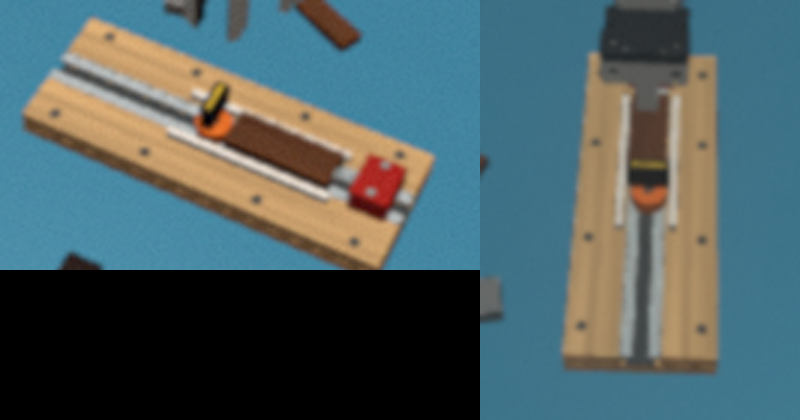

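The stud stands upright and crosswise at (213,108), its collar against the blank, and the blank is still against the plunger. One last check that it isn't creeping, then I'll hand in.

```bash
python3 -m crank '[[0,0,0.3,0,0,0],[0,0,0,0,0,0],[0,0,0,0,0,0],[0,0,0,0,0,0],[0,0,0,0,0,0],[0,0,0,0,0,0],[0,0,0,0,0,0],[0,0,0,0,0,0]]' >/dev/null; for i in 1 2; do python3 e.py|tail -2|head -1; done; python3 -c "
from workcell import ctrl
print(ctrl.job_done())"
```

```text
blank shift new-old mm 1.0 2.6518211
blank shift new-old mm 0.75 2.8020775
the job is handed in; nothing more can be done
None
```

The job is handed in at about 23–24 s of the 64 s allowed: the stud is locked crosswise and upright in the slot, pressing the blank on the spring stop with about 4.5–5 N (estimated from a 3.6 N reading plus camera-measured travel), and showed no creep in two last camera checks.

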